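# Snap the stone seal into the clip stand

## Robot

A 6-joint arm with a two-finger parallel gripper is mounted at the origin on the work surface. World frame = base frame: x ahead of the robot, y to its left, z up, the work surface at z = 0. Lengths are in mm, angles in rad, forces in N, time in s.
With the tool pointing down it reaches from about 300 to 825 mm from the base axis. Payload 5.4 kg.
Tool frame: the origin (TCP) lies midway between the tips of the shut fingers; the grasp point (between the pads) lies 19 mm behind it; z points along the fingers, y is the line along which they close (so a half turn about z gives the same grasp; the last joint's range is limited). The gripper opens to 92 mm and grips with 3 to 60 N. Pads are 20 mm wide; open, the fingers measure 128 mm over their backs; the gripper's body (75 mm by 189 mm) begins 69 mm behind the grasp point.
Start: joints at [-1.415, 0.158, 1.597, -0, 1.386, -0.21], TCP at [205.651, -536.948, 184.101] pointing down, gripper open.
Joint ranges: [-2.91, 2.91], [-0.94, 2.29], [0.18, 2.7], [-1.29, 4.43], [0.17, 2.64], [-3, 3]. Speed limits (rad/s): [2.57, 2.57, 3.14, 3.14, 3.14, 3.14].

## Interface

Orientations are given as a rotation vector (axis times angle).
In Python, from bench import bot gives the robot as it stands. The module is installed in compiled form; this text tells all that it offers.
- The arm moves only by the tool jog_arm, never from a script. Its argument "motion" is a list of rows, each a list of 6 numbers: the shift along the tool's x, y, z in units of 60 mm (1.0 is 60 mm), then the turn, a rotation vector about the tool's x, y, z in rad. A call has 1 to 5 rows; each row shifts and turns the commanded pose from where the row before left it, along the tool's axes as they then stand; what a row does not reach is not made up. A row lasts 1/8 s, in which the tool goes at most 62.5 mm and 10.7 degrees, less where a joint would pass 70% of its speed; a pose out of reach is approached as far as the arm can. A call is refused whole if a number of a shift passes 1 or a number of a turn 0.188, either way. A call with a gripper value outside its range is refused whole. "jaw" is the opening, from 0 (shut) to 1 (fully open), set as the call begins (left out, the last holds). The fingers move at their own pace and stop on an object; "grip_force" is the grip in N (left out, the last holds). Time passes only in rows, so rows that do not move let the fingers close. It gives the time, the measured TCP pose, the force, the opening and the grip force at its end, in the units of the state.
- bot.state(): the state, without advancing time (a new reading comes with each control period).
- bot.snapshot(name): name is "scene" or "top" or "wrist"; returns the picture (420x560x3 uint8, red, green, blue); there is no depth.
- bot.camera_model(name): a dict with "fx", "fy", "cx", "cy" (pixels), "R" (3x3) and "t" (3): a world point X has camera coordinates R X + t; the wrist camera has in their place "mount" (4x4, takes a point from camera to tool coordinates, whose origin is the TCP and whose axes are the flange's). Camera axes: x right, y down, z forward; pixel columns grow to the right and rows downward; lengths in mm; the calibration is good to about 2 mm. A picture is of the moment at which its call begins: read the wrist's pose just before it. camera_model takes no time and is no camera call.
- bot.job_done(): hands the job in; it is judged then, once.
The state is a dict: "t": time; "qpos": joint angles; "qvel": joint speeds; "joint_efforts": joint torques, N m; "tcp_pos": TCP position; "tool_rot": TCP orientation; "force": force on the tool from outside, world axes, zero at the start; "ft_torque": the same for the moment, N m; "gripper_width": opening from 0.0 (shut) to 1.0 (fully open); "gripper_force": force on a finger pad.
Only numpy, scipy, OpenCV 4.12 (cv2) and the standard library are available. Lean on these libraries where they do the work, as an engineer would, in place of code of your own. Each camera call takes 0.05 s, during which the arm holds its last target. There are 200 camera calls.

## Task

Three brown stone seals lie on the shelf; take the middle-length one, the one with bevelled ends, and press it down from above between the two spring clips of the stand until the clips spread and snap shut over its ends. It must lie level and fully down on the two wooden rests, centred and in line with the clips; then let go of it.

Things in the scene. Friction and masses are not known exactly. Their poses are not given: they have to be found in the camera images.
- seal: The middle-length of three brown stone seals: a square bar 96 mm long, 24 x 24 mm, about 0.14 kg, lying on the shelf. Both ends are bevelled all round: the last 4 mm tapers from 24 mm square to an 8 mm square face. Origin at its centre, 12 mm above its underside; x along its length, z up. The other two seals (not listed) are 52 and 136 mm long with plain ends.
- stand: Clip stand: plywood board 170 x 90 x 18 mm fixed on the shelf. Origin: centre of its underside, z up. Two slippery waxed wooden rests, tops 36 mm above the shelf, at x = -47 to -30 and 30 to 47 mm, 40 mm wide; between them room for fingers down to the board. The seal lies along x (either way round), its middle over the origin. A small clamp on the -y edge is 25 mm high.
- lip_a (a point): Innermost point of the +x side clip's lip, 60 mm above the shelf and 44.5 mm from the stand's middle at rest. The clip is an upright bent strip of slippery polished steel 24 mm wide, hinged at its foot; above the lip it flares outward to its tip, 78 mm above the shelf, 57 mm from the middle. Spreading it takes about 0.75 N to start and 0.4 N more per mm.
- lip_b (a point): The same point of the clip on the stand's -x side. At rest the lips are 89 mm apart; the seal, pressed straight down with some 5 N, must spread them to 96 mm to pass, and they close again over its upper bevels to about 89 mm. The point moves with the clip.
Mind the look-alikes: they are no part of the job. What is shaped like the seal but pink or yellow is not meant. Leave any purple look-alike of the stand alone.

How it is judged (in metres and radians):
On the way:
1. the seal, pressed by the fingers, spreads the two lips from 89 to more than 93 mm apart over the rests (distance between lip_a and lip_b above 0.093 m and z of seal in the frame of stand between 0.05 and 0.075 m and horizontal distance between seal and stand below 0.02 m and contact force between the fingers and seal above 1 N), for 0.02 s.
At the end, for the whole second after the job is handed in: The 96 mm seal lies at rest on the two rests, centre 48 mm above the shelf within 3.5 mm, within 8 mm of the stand's middle along its x and 12 mm across, its length within 12 degrees of the stand's x, and the lips have closed over its ends to less than 92.5 mm apart (z of seal in the frame of stand between 0.0445 and 0.0515 m and x of seal in the frame of stand between -0.008 and 0.008 m and y of seal in the frame of stand between -0.012 and 0.012 m and angle between the x axis of seal and the x axis of stand, either way round below 0.21 rad and distance between lip_a and lip_b below 0.0925 m and linear speed of seal below 0.02 m/s); the robot touches nothing.
It also fails if it takes over 42 s, if anything falls off the work surface, if the arm or the gripper's body presses on something with over 40 N, if the wrist force passes 120 N, or if a joint passes its speed limit or range.

## Working session

There is one attempt and no reset: what is moved stays moved. The work goes in short steps, Python scripts to look and compute and a tool call to move; the robot and the scene stay as the last step left them, time stands still between calls to the robot, and variables do not carry over. Pictures are saved under pics/ and viewed, at most 10 in all, crops included, and the job is handed in when it is done.

Besides the shell and the picture viewer there is one more tool, called after "Emit:" as name([rows], argument=value, ...), one row to a line, values as JSON. jog_arm: Moves the arm, as the interface text tells. Its arguments: {"type":"object","properties":{"motion":{"type":"array","items":{"type":"array","items":{"type":"number"}}},"jaw":{"type":"number"},"grip_force":{"type":"number"}},"required":["motion"]}

```bash
mkdir -p pics
python3 - <<'E'
from bench import bot
import cv2,numpy as np
for n in("scene","top"):
    cv2.imwrite(f"pics/{n}0.png",bot.snapshot(n)[:,:,::-1])
    m=bot.camera_model(n);print(n,m['fx'],m['fy'],m['cx'],m['cy'],(-np.array(m['R']).T@m['t']).round())
s=bot.state();print(s['t'],s['tcp_pos'],s['tool_rot'],s['gripper_width'])
E
```

```text
scene 457.3217136097854 457.3217136097854 284.52887734915987 207.16607558674022 [1085.    7.  767.]
top 451.60099969966876 451.60099969966876 283.5984204980946 213.8965246627158 [ 433.   84. 1094.]
0.1 [ 205.56299799 -536.3661933   183.24326726] [-3.08757293e+00 -5.71124323e-01 -5.01461910e-05] 0.9999172504735057
```

View pics/top0.png

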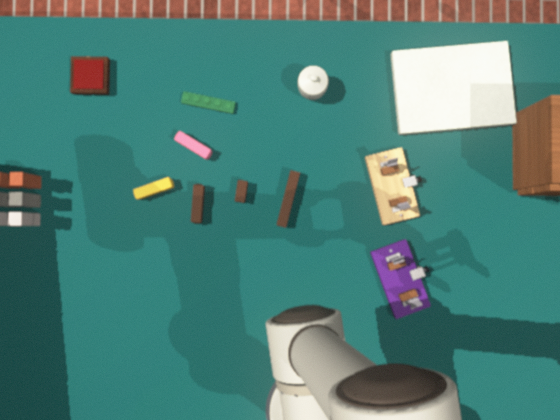

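View pics/scene0.png

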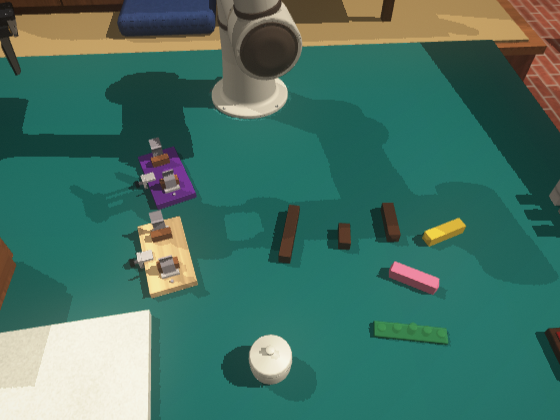

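The top view shows the 96 mm seal at about (198,203), the short one at (241,191), the long one at (289,199), and the wooden stand at (393,186). In the scene view, the seal is at about (390,221) and the stand at (167,256).

```bash
cat > h.py <<'E'
from bench import bot
import cv2,numpy as np
from scipy.spatial.transform import Rotation as Ro
def cam(n,st=None):
    m=bot.camera_model(n)
    K=np.array([[m['fx'],0,m['cx']],[0,m['fy'],m['cy']],[0,0,1]])
    if n=='wrist':
        T=np.eye(4);T[:3,:3]=Ro.from_rotvec(st['tool_rot']).as_matrix();T[:3,3]=st['tcp_pos']
        C=T@np.array(m['mount']);return K,C[:3,:3].T,-C[:3,:3].T@C[:3,3]
    return K,np.array(m['R']),np.array(m['t'])
def onplane(c,uv,z):
    K,R,t=c;o=-R.T@t;uv=np.atleast_2d(uv).astype(float)
    d=(R.T@np.linalg.inv(K)@np.c_[uv,np.ones(len(uv))].T).T
    return o+d*((z-o[2])/d[:,2])[:,None]
def proj(c,X):
    K,R,t=c;p=(K@(R@np.atleast_2d(X).T+t[:,None])).T;return p[:,:2]/p[:,2:]
def tri(c1,u1,c2,u2):
    P=[c[0]@np.c_[c[1],c[2]] for c in(c1,c2)]
    X=cv2.triangulatePoints(P[0],P[1],np.array(u1,float),np.array(u2,float)).ravel();return X[:3]/X[3]
def blob(mask,near):
    cs,_=cv2.findContours(mask.astype(np.uint8),cv2.RETR_EXTERNAL,cv2.CHAIN_APPROX_NONE)
    cs=[c for c in cs if cv2.contourArea(c)>40]
    return min(cs,key=lambda c:np.linalg.norm(c.reshape(-1,2).mean(0)-near)).reshape(-1,2)
def rect(pts):
    r=cv2.minAreaRect(pts[:,:2].astype(np.float32));b=cv2.boxPoints(r)
    e=max((b[1]-b[0],b[2]-b[1]),key=np.linalg.norm)
    return np.array(r[0]),sorted(r[1]),np.degrees(np.arctan2(e[1],e[0]))%180
E
python3 - <<'E'
from h import *
for n,s,st in(("top",(198,203),(380,190)),("scene",(390,221),(185,265))):
    im=cv2.imread(f"pics/{n}0.png");hsv=cv2.cvtColor(im,cv2.COLOR_BGR2HSV);c=cam(n)
    print(n,hsv[s[1],s[0]],hsv[st[1],st[0]],im[s[1],s[0]])
    b=im.astype(int);br=(b[:,:,2]>b[:,:,1]+8)&(hsv[:,:,2]<130)
    for z in(0,24):print('seal',z,*rect(onplane(c,blob(br,s),z)))
    for q in((241,191),(289,199)) if n=='top' else ():print(rect(onplane(c,blob(br,q),24)))
    wd=(hsv[:,:,0]>10)&(hsv[:,:,0]<28)&(hsv[:,:,1]>50)&(hsv[:,:,2]>140)
    for z in(18,):print('stand',z,*rect(onplane(c,blob(wd,st),z)))
E
```

```text
top [ 11 107 107] [ 20  90 232] [ 62  78 107]
seal 0 [492.4786377 286.4949646] [25.004322052001953, 90.48343658447266] 177.0457
seal 24 [491.16473389 282.05895996] [24.45595932006836, 88.49915313720703] 177.04568
(array([522.02496338, 178.89201355]), [23.27838897705078, 48.80971145629883], np.float32(172.02866))
(array([505.41598511,  67.39424133]), [22.376501083374023, 131.60903930664062], np.float32(165.83714))
stand 18 [ 539.10540771 -181.9875946 ] [94.07244110107422, 170.8941192626953] 14.7256565
scene [ 11 127  76] [ 18 110 214] [38 52 76]
seal 0 [483.08978271 291.76818848] [24.840457916259766, 102.77677154541016] 175.66322
seal 24 [501.9034729  282.86083984] [24.063617706298828, 99.56265258789062] 175.66322
stand 18 [ 546.35595703 -181.10900879] [88.72682189941406, 179.90625] 14.852937
```

Emit:
jog_arm([
  [0.733,-0.353,-0.128,0,0,0],
  [0.733,-0.353,-0.128,0,0,0],
  [0.733,-0.353,-0.128,0,0,0],
  [0.733,-0.353,-0.128,0,0,0],
  [0.733,-0.353,-0.128,0,0,0],
])

```text
t: 0.72
tcp_pos: [373.9, -357.9, 222.3]
tool_rot: [-3.089, -0.571, 0.0]
force: [0.3, -0.3, 0.9]
gripper_width: 1.001
gripper_force: 0.0
```

Emit:
jog_arm([
  [0.733,-0.353,-0.128,0,0,0.022],
  [0.733,-0.353,-0.128,0,0,0.022],
  [0.733,-0.353,-0.128,0,0,0.022],
  [0.733,-0.353,-0.128,0,0,0.022],
  [0.733,-0.353,-0.128,0,0,0.022],
])

```text
t: 1.35
tcp_pos: [549.0, -188.0, 260.7]
tool_rot: [-3.116, -0.4, 0.001]
force: [0.5, -0.8, -0.0]
gripper_width: 1.003
gripper_force: 0.0
```

Emit:
jog_arm([
  [0,0,0,0,0,0],
  [0,0,0,0,0,0],
])

```text
t: 1.6
tcp_pos: [547.6, -189.6, 260.3]
tool_rot: [-3.116, -0.401, 0.002]
force: [-0.2, 0.1, 0.1]
gripper_width: 0.999
gripper_force: 0.0
```

Run:
```python
from h import *
s=bot.state();im=bot.snapshot("wrist")
cv2.imwrite("pics/w1.png",im[:,:,::-1]);np.save("pics/w1.npy",np.r_[s['tcp_pos'],s['tool_rot']])
print(s['t'],s['tcp_pos'],s['tool_rot'],s['qpos']);print(np.array(bot.camera_model("wrist")['mount']).round(2))
```

```text
1.6 [ 547.57606773 -189.63955432  260.25392151] [-3.11551865e+00 -4.01106034e-01  2.02575782e-03] [-5.41488415e-01  1.31380142e-01  1.47768297e+00 -5.19043010e-04
  1.53376391e+00  7.73247015e-01]
[[   0.     -0.96   -0.28   79.62]
 [   1.      0.      0.      0.67]
 [  -0.     -0.28    0.96 -200.58]
 [   0.      0.      0.      1.  ]]
```

View pics/w1.png

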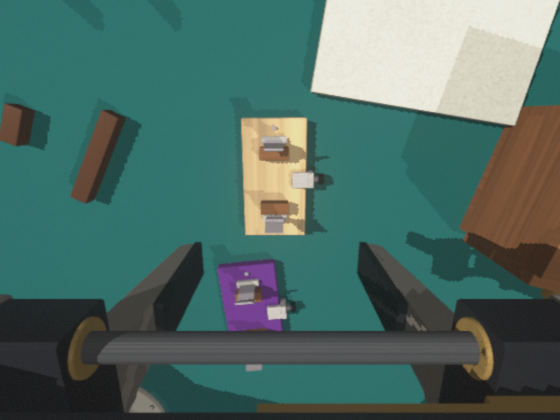

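The wooden board spans about (241–306, 118–235), with its rests at (273,153) and (275,208); the clamp is at (305,180), on its right side (-y).

Run:
```python
from h import *
p=np.load("pics/w1.npy");st=dict(tcp_pos=p[:3],tool_rot=p[3:])
im=cv2.imread("pics/w1.png");hsv=cv2.cvtColor(im,cv2.COLOR_BGR2HSV);c=cam("wrist",st)
wd=(hsv[:,:,0]>10)&(hsv[:,:,0]<28)&(hsv[:,:,1]>50)&(hsv[:,:,2]>140)
wd=cv2.morphologyEx(wd.astype(np.uint8),cv2.MORPH_CLOSE,np.ones((9,9)))
b=blob(wd,(273,176))
r=cv2.minAreaRect(b.astype(np.int32));print(r)
ctr,sz,a=rect(onplane(c,b,18));print(ctr,sz,a)
m=(hsv[:,:,0]<18)&(hsv[:,:,1]>110)&(hsv[:,:,2]<190)
m[:,:245]=0;m[:,305:]=0
for q in((273,154),(275,208)):
    bb=blob(m,q);print(bb.min(0),bb.max(0),*rect(onplane(c,bb,36)))
```

```text
((273.5, 175.5), (65.0, 117.0), 0.0)
[ 540.14459229 -183.58920288] [89.90000915527344, 169.09300231933594] 14.9607725
[259 147] [288 159] [ 577.17443848 -173.5667572 ] [15.921257972717285, 38.99824523925781] 104.72337
[261 201] [288 213] [ 504.59884644 -193.6146698 ] [17.57931137084961, 38.222251892089844] 104.7268
```

Emit:
jog_arm([
  [0.074,-0.797,0.1,0,0,0],
  [0.074,-0.797,0.1,0,0,0],
  [0.074,-0.797,0.1,0,0,0],
  [0.074,-0.797,0.1,0,0,0],
  [0.074,-0.797,0.1,0,0,0],
])

```text
t: 2.28
tcp_pos: [508.2, 47.6, 230.5]
tool_rot: [3.116, 0.397, -0.0]
force: [0.5, -0.2, -0.5]
gripper_width: 0.994
gripper_force: 0.0
```

Emit:
jog_arm([
  [0.074,-0.797,0.1,0,0,0],
  [0.074,-0.797,0.1,0,0,0],
  [0.074,-0.797,0.1,0,0,0],
  [0.074,-0.797,0.1,0,0,0],
  [0.074,-0.797,0.1,0,0,0],
])

```text
t: 2.9
tcp_pos: [469.9, 284.4, 200.5]
tool_rot: [3.116, 0.397, -0.0]
force: [-0.0, 0.4, -0.2]
gripper_width: 1.003
gripper_force: 0.0
```

Emit:
jog_arm([
  [0,0,0,0,0,0.155],
  [0,0,0,0,0,0.155],
  [0,0,0,0,0,0],
  [0,0,0,0,0,0],
], jaw=0.6)

```text
t: 3.4
tcp_pos: [470.3, 283.6, 200.8]
tool_rot: [3.14, -0.083, -0.0]
force: [-0.1, 0.2, 1.2]
gripper_width: 0.609
gripper_force: 0.0
```

Run:
```python
from h import *
s=bot.state();im=bot.snapshot("wrist")[:,:,::-1];cv2.imwrite("pics/w2.png",im)
c=cam("wrist",s);print(s['t'],s['tcp_pos'],s['tool_rot'],s['qpos'])
hsv=cv2.cvtColor(np.ascontiguousarray(im),cv2.COLOR_BGR2HSV);b=im.astype(int)
br=(b[:,:,2]>b[:,:,1]+8)&(hsv[:,:,0]<18)&(hsv[:,:,2]<150)
q=proj(c,[491,284,24])[0];print(q)
bb=blob(br,q);print(bb.min(0),bb.max(0))
for z in (24,12):print(*rect(onplane(c,bb,z)))
```

```text
3.4 [470.27758236 283.58000691 200.81835901] [ 3.14041549e+00 -8.33296003e-02 -2.59930467e-04] [ 3.22528021e-01  8.02794968e-02  1.64903132e+00 -1.10048852e-05
  1.41246189e+00  1.94638279e+00]
[278.0153972 167.8802348]
[350 114] [359 157]
[523.90997314 192.64520264] [7.663247585296631, 49.16752243041992] 176.60487
[523.0803833  189.91174316] [7.906910419464111, 50.73098373413086] 176.60487
```

View pics/w2.png

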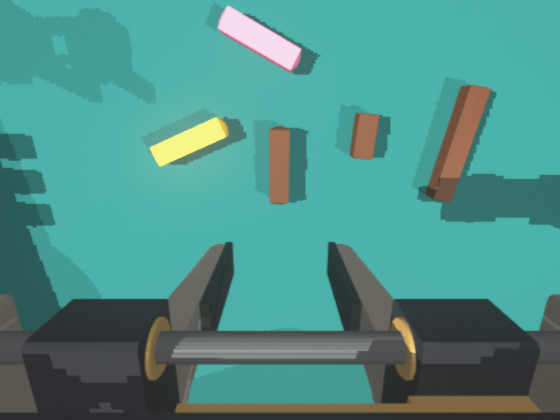

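The seal is directly below the camera, spanning about (270–290, 127–203); the brightness threshold just needs raising.

Run:
```python
from h import *
s=bot.state();im=cv2.imread("pics/w2.png");c=cam("wrist",s)
hsv=cv2.cvtColor(im,cv2.COLOR_BGR2HSV);b=im.astype(int)
br=(b[:,:,2]>b[:,:,1]+20)&(hsv[:,:,0]<18)&(hsv[:,:,2]<215)
bb=blob(br,(279,165));print(bb.min(0),bb.max(0))
for z in (24,12):
    ctr,sz,a=rect(onplane(c,bb,z));print(ctr,sz,a)
R=Ro.from_rotvec(s['tool_rot']).as_matrix();print(2*np.degrees(np.arctan2(s['tool_rot'][1],s['tool_rot'][0])))
```

```text
[270 127] [288 202]
[493.44659424 282.74758911] [21.773996353149414, 90.46249389648438] 176.47942
[491.64959717 282.87545776] [22.46624755859375, 93.33853912353516] 176.47943
-3.0537373145948195
```

Emit:
jog_arm([
  [0.367,-0.006,0.5,0,0,0.008],
  [0,0,0.8,0,0,0],
  [0,0,0.8,0,0,0],
  [0,0,0.8,0,0,0],
  [0,0,0.37,0,0,0],
])

```text
t: 4.08
tcp_pos: [489.9, 282.4, 1.5]
tool_rot: [3.138, -0.096, -0.007]
force: [-0.1, 0.2, 0.6]
gripper_width: 0.601
gripper_force: 0.0
```

Emit:
jog_arm([
  [0,0,0,0,0,0],
  [0,0,0,0,0,0],
  [0,0,0,0,0,0],
  [0,0,0,0,0,0],
  [0,0,0,0,0,0],
], jaw=0, grip_force=45)

```text
t: 4.7
tcp_pos: [492.4, 283.7, 5.2]
tool_rot: [-3.14, 0.097, -0.001]
force: [-0.1, 0.8, -0.4]
gripper_width: 0.081
gripper_force: 0.0
```

Emit:
jog_arm([
  [0,0,0,0,0,0],
  [0,0,0,0,0,0],
  [0,0,-0.2,0,0,0],
  [0,0,-0.2,0,0,0],
])

```text
t: 5.2
tcp_pos: [492.4, 283.7, 29.8]
tool_rot: [-3.14, 0.098, -0.001]
force: [1.1, -0.2, 0.1]
gripper_width: 0.004
gripper_force: 0.0
```

The fingers closed on nothing, so I'll look before trying again.

Run:
```python
from h import *
s=bot.state();im=bot.snapshot("wrist")[:,:,::-1];sc=bot.snapshot("scene")[:,:,::-1];tp=bot.snapshot("top")[:,:,::-1]
print(s['tcp_pos'],proj(cam("scene"),s['tcp_pos']),proj(cam("top"),s['tcp_pos']))
cv2.imwrite("pics/t3.png",tp)
o=np.zeros((600,800,3),np.uint8);o[:300,:400]=cv2.resize(im,(400,300))
o[300:,:400]=cv2.resize(tp[120:280,120:330],(400,300));o[:300,400:]=cv2.resize(sc[150:330,300:540],(400,300));cv2.imwrite("pics/m3.png",o)
```

```text
[492.40754409 283.66464875  29.78270987] [[391.01983496 215.60455321]] [[196.12540857 202.75413237]]
```

View pics/m3.png

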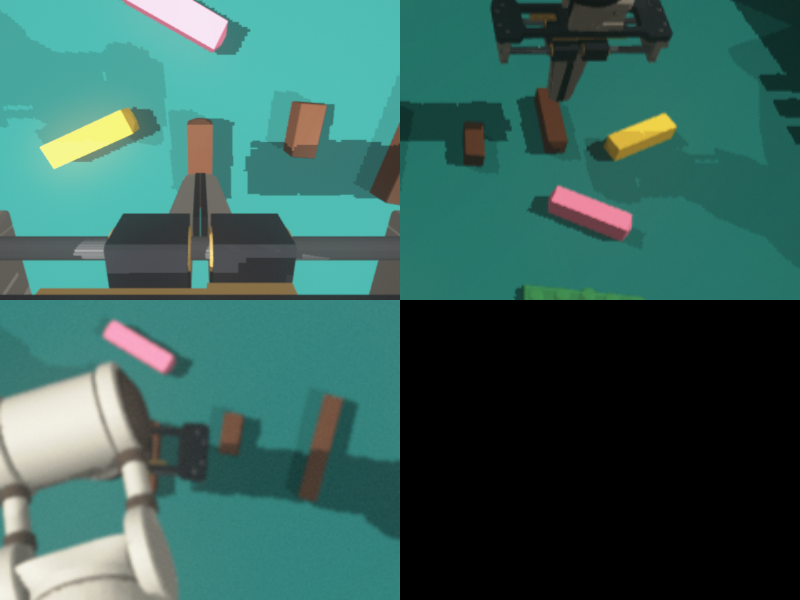

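Run:
```python
from h import *
s=bot.state();w=bot.snapshot("wrist")[:,:,::-1];sc=bot.snapshot("scene")[:,:,::-1]
cw=cam("wrist",s);cs=cam("scene")
R=Ro.from_rotvec(s['tool_rot']).as_matrix()
print('tcp wrist',proj(cw,s['tcp_pos']),s['tcp_pos'],s['tool_rot'])
ax=np.array([np.cos(-.0611),np.sin(-.0611),0])
for e in(-48,0,48):
    X=np.array([492.3,282.8,12])+e*ax;print(e,proj(cw,X).round(),proj(cs,X).round())
hsv=cv2.cvtColor(np.ascontiguousarray(w),cv2.COLOR_BGR2HSV);b=w.astype(int)
br=(b[:,:,2]>b[:,:,1]+20)&(hsv[:,:,0]<18)&(hsv[:,:,2]<215)
bb=blob(br,(280,200));print(bb.min(0),bb.max(0),rect(onplane(cw,bb,24)))
o=np.zeros((600,800,3),np.uint8)
o[:, :400]=cv2.resize(sc[170:260,360:420],(400,600),interpolation=cv2.INTER_CUBIC)
o[:, 400:]=cv2.resize(w[140:290,230:330],(400,600),interpolation=cv2.INTER_CUBIC)
cv2.imwrite("pics/m4.png",o)
```

```text
tcp wrist [[278.75485802 238.35498563]] [493.2854855  283.97149679  30.20111449] [-3.13910122  0.09759222 -0.00424021]
-48 [[281. 288.]] [[385. 204.]]
0 [[281. 230.]] [[389. 221.]]
48 [[281. 166.]] [[393. 239.]]
[263 168] [297 244] (array([513.48181152, 281.7928772 ]), [23.225967407226562, 54.20352554321289], np.float32(176.88106))
```

View pics/m4.png

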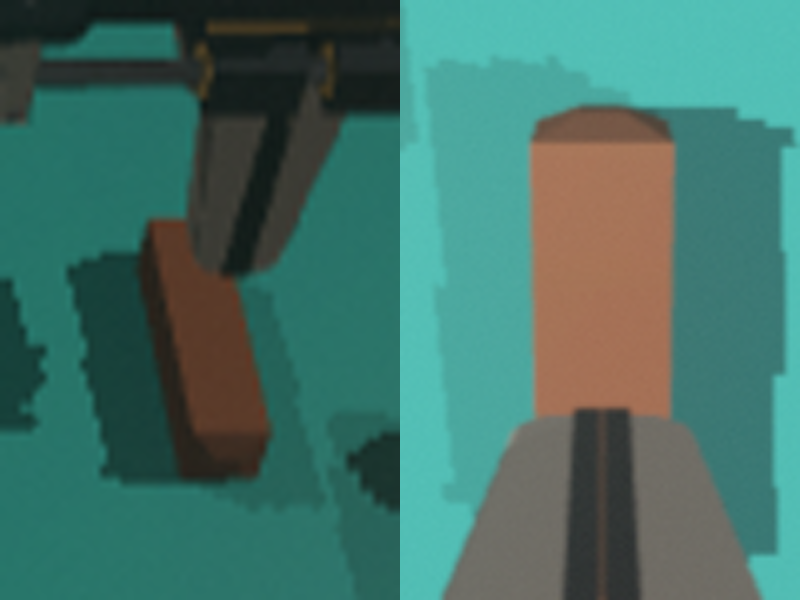

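The scene crop has the fingertips at about (394.5,211) and the wrist crop at about (280,242); both show them above the middle of the seal. I'll triangulate the tip to compare with the TCP reading.

Run:
```python
from h import *
s=bot.state();cw=cam("wrist",s);cs=cam("scene")
print(tri(cs,(394.5,211),cw,(280,242)),s['tcp_pos'])
for z in(20,30,40,50):
  X=np.array([493.3,284,z]);print(z,proj(cs,X),proj(cw,X),onplane(cs,(394.5,211),z))
# seal size from both views: check seal height: triangulate top far edge ends
print(tri(cs,(360+195*.15,170+432*.15),cw,(230+130/4,140+142/4)),tri(cs,(360+270*.15,170+432*.15),cw,(230+274/4,140+142/4)))
print(s['force'],s['gripper_width'],s['gripper_force'])
```

```text
[501.79771913 283.188695    56.48390663] [492.15818599 283.56970918  28.86689497]
20 [[390.42471159 218.87303954]] [[278.09657807 232.26153807]] [[472.46872732 297.76483181  20.        ]]
30 [[391.29444257 215.85614932]] [[278.0124526  237.44600534]] [[480.65957372 293.87386971  30.        ]]
40 [[392.17803274 212.79118482]] [[277.92041376 243.11815593]] [[488.85042012 289.98290762  40.        ]]
50 [[393.07581605 209.67698774]] [[277.81928988 249.35019781]] [[497.04126652 286.09194552  50.        ]]
[526.81330272 281.89648846   5.68440882] [548.12211336 281.23423384  43.15501004]
[-0.70581927 -1.40465307  0.48241955] 0.009668353963101109 0.0
```

Triangulation in two views, plus the jaw gap in w2, all put the visible fingertips about 27 mm behind the reported TCP. That explains the miss: the fingers closed above the seal. I'll confirm by gently touching the seal's top with the shut fingers.

Emit:
jog_arm([
  [0,0,-0.0,0,0,0],
  [0,0,0.2,0,0,0],
  [0,0,0.17,0,0,0],
  [0,0,0,0,0,0],
])

```text
t: 5.95
tcp_pos: [490.7, 283.1, 4.7]
tool_rot: [3.139, -0.098, -0.005]
force: [0.2, -0.1, 0.0]
gripper_width: 0.004
gripper_force: 0.0
```

Emit:
jog_arm([
  [0,0,0.035,0,0,0],
  [0,0,0,0,0,0],
])

```text
t: 6.2
tcp_pos: [492.3, 283.6, 4.5]
tool_rot: [-3.14, 0.098, -0.0]
force: [-0.0, 0.1, 0.2]
gripper_width: 0.007
gripper_force: 0.0
```

Emit:
jog_arm([
  [0,0,0.035,0,0,0],
  [0,0,0,0,0,0],
])

```text
t: 6.45
tcp_pos: [492.1, 283.6, 2.3]
tool_rot: [3.14, -0.098, -0.0]
force: [-0.3, 0.2, -0.7]
gripper_width: 0.004
gripper_force: 0.0
```

Emit:
jog_arm([
  [0,0,0.035,0,0,0],
  [0,0,0,0,0,0],
])

```text
t: 6.7
tcp_pos: [492.0, 283.5, -0.0]
tool_rot: [3.14, -0.098, -0.001]
force: [-0.1, -0.6, -0.5]
gripper_width: 0.005
gripper_force: 0.0
```

Emit:
jog_arm([
  [0,0,0.035,0,0,0],
  [0,0,0,0,0,0],
])

```text
t: 6.95
tcp_pos: [491.9, 283.5, -2.1]
tool_rot: [3.14, -0.098, -0.001]
force: [-0.5, 0.1, 0.5]
gripper_width: 0.005
gripper_force: 0.0
```

Emit:
jog_arm([
  [0,0,0.03,0,0,0],
  [0,0,0,0,0,0],
])

```text
t: 7.2
tcp_pos: [492.0, 283.5, -3.9]
tool_rot: [3.14, -0.098, -0.001]
force: [-0.5, 0.9, -0.8]
gripper_width: 0.004
gripper_force: 0.0
```

Emit:
jog_arm([
  [0,0,0.03,0,0,0],
  [0,0,0,0,0,0],
])

```text
t: 7.45
tcp_pos: [492.0, 283.5, -5.7]
tool_rot: [3.14, -0.098, -0.0]
force: [0.4, 0.4, -0.4]
gripper_width: 0.003
gripper_force: 0.0
```

Emit:
jog_arm([
  [0,0,0.03,0,0,0],
  [0,0,0,0,0,0],
])

```text
t: 7.7
tcp_pos: [492.3, 283.6, -6.1]
tool_rot: [3.14, -0.097, -0.0]
force: [-4.3, -1.9, 7.7]
gripper_width: 0.003
gripper_force: 4.3
```

Run:
```python
from h import *
s=bot.state();sc=bot.snapshot("scene")[:,:,::-1];w=bot.snapshot("wrist")[:,:,::-1]
print(s['force'],s['tcp_pos'],s['t'])
o=np.zeros((600,800,3),np.uint8)
o[:, :400]=cv2.resize(sc[170:260,360:420],(400,600),interpolation=cv2.INTER_CUBIC)
o[:, 400:]=cv2.resize(w[140:290,230:330],(400,600),interpolation=cv2.INTER_CUBIC)
cv2.imwrite("pics/m5.png",o)
```

```text
[-4.25181399 -1.85240265  7.73332152] [492.28385108 283.61441746  -6.12879774] 7.7
```

View pics/m5.png

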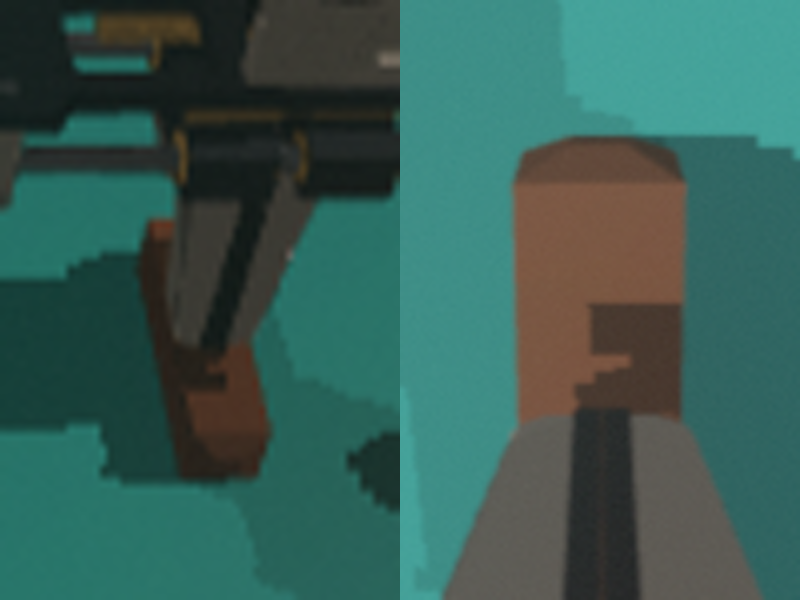

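Contact came at TCP z = -6 on the 24 mm top, with the fingertips centred on the seal, so the tips really sit 30 mm behind the reported TCP. Next I'll raise, open, and go down astride the seal until the tips are at about 4 mm.

Emit:
jog_arm([
  [0,0,-0.25,0,0,0],
  [0,0,-0.25,0,0,0],
  [0,0,0,0,0,0],
  [0,0,0,0,0,0],
  [0,0,0,0,0,0],
], jaw=0.6)

```text
t: 8.43
tcp_pos: [491.6, 283.4, 22.1]
tool_rot: [3.14, -0.098, -0.002]
force: [0.3, 0.4, -0.3]
gripper_width: 0.524
gripper_force: 0.0
```

Emit:
jog_arm([
  [0,0,0.3,0,0,0],
  [0,0,0.3,0,0,0],
  [0,0,0.15,0,0,0],
  [0,0,0,0,0,0],
])

```text
t: 8.93
tcp_pos: [491.0, 283.2, -23.8]
tool_rot: [3.139, -0.098, -0.004]
force: [0.2, -1.1, -0.6]
gripper_width: 0.597
gripper_force: 0.0
```

Emit:
jog_arm([
  [0,0,0.05,0,0,0],
  [0,0,0,0,0,0],
])

```text
t: 9.18
tcp_pos: [492.4, 283.7, -25.0]
tool_rot: [-3.14, 0.098, -0.001]
force: [0.2, 0.0, -0.5]
gripper_width: 0.602
gripper_force: 0.0
```

Emit:
jog_arm([
  [0,0,0,0,0,0],
  [0,0,0,0,0,0],
  [0,0,0,0,0,0],
  [0,0,0,0,0,0],
  [0,0,0,0,0,0],
], jaw=0, grip_force=45)

```text
t: 9.8
tcp_pos: [492.2, 283.6, -25.2]
tool_rot: [-3.14, 0.098, -0.0]
force: [0.1, -0.4, 0.5]
gripper_width: 0.254
gripper_force: 45.0
```

Emit:
jog_arm([
  [0,0,0,0,0,0],
  [0,0,-0.1,0,0,0],
  [0,0,-0.3,0,0,0],
  [0,0,-0.3,0,0,0],
  [0,0,0,0,0,0],
])

```text
t: 10.42
tcp_pos: [494.3, 284.3, 19.5]
tool_rot: [-3.138, 0.098, -0.008]
force: [0.3, 0.3, -1.8]
gripper_width: 0.26
gripper_force: 45.0
```

Held: the opening is 0.26 × 92 = 24 mm. I'll carry it over the stand.

Emit:
jog_arm([
  [0.129,0.772,-0.3,0,0,0],
  [0.129,0.772,-0.3,0,0,0],
  [0.129,0.772,-0.3,0,0,0],
  [0.129,0.772,-0.3,0,0,0],
  [0.129,0.772,-0.3,0,0,0],
])

```text
t: 11.05
tcp_pos: [516.1, 48.5, 107.2]
tool_rot: [-3.14, 0.098, 0.0]
force: [0.4, -0.5, -1.0]
gripper_width: 0.255
gripper_force: 45.0
```

Emit:
jog_arm([
  [0.129,0.772,0,0,0,0],
  [0.129,0.772,0,0,0,0],
  [0.129,0.772,0,0,0,0],
  [0.129,0.772,0,0,0,0],
  [0.129,0.772,0,0,0,0],
])

```text
t: 11.68
tcp_pos: [540.3, -185.0, 106.5]
tool_rot: [-3.14, 0.098, 0.0]
force: [0.2, -0.3, -0.9]
gripper_width: 0.253
gripper_force: 45.0
```

Emit:
jog_arm([
  [0,0,0,0,0,-0.16],
  [0,0,0,0,0,-0.16],
  [0,0,0,0,0,0],
  [0,0,0,0,0,0],
])

```text
t: 12.18
tcp_pos: [540.5, -183.4, 106.6]
tool_rot: [-3.116, -0.4, 0.0]
force: [0.4, 0.6, -1.7]
gripper_width: 0.253
gripper_force: 45.0
```

Run:
```python
from h import *
s=bot.state();w=bot.snapshot("wrist")[:,:,::-1];np.save("pics/w6.npy",np.r_[s['tcp_pos'],s['tool_rot']])
print(s['t'],s['tcp_pos'],s['tool_rot'],2*np.degrees(np.arctan(s['tool_rot'][1]/s['tool_rot'][0])),s['gripper_width'])
cv2.imwrite("pics/w6.png",w)
```

```text
12.175 [ 540.47263469 -183.35926411  106.56459251] [-3.1158860e+00 -4.0012709e-01  3.1717165e-04] 14.635200438237671 0.2533771352246046
```

View pics/w6.png

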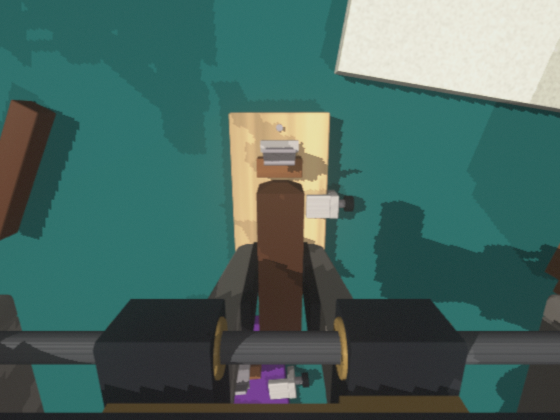

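The seal's far end is at about (280,181), its top bevel edge at row ~194, columns 258–303. The +x clip's flare tip is at about (280,141), and the board's far edge is at row 113, columns 230–330.

Run:
```python
from h import *
p=np.load("pics/w6.npy");st=dict(tcp_pos=p[:3],tool_rot=p[3:]);c=cam("wrist",st);im=cv2.imread("pics/w6.png")
print(im[170:205,280].tolist())
S=np.array([540.5,-183.6,0]);a=np.radians(14.8);M=np.array([[np.cos(a),-np.sin(a),0],[np.sin(a),np.cos(a),0],[0,0,1]])
T=Ro.from_rotvec(p[3:]).as_matrix()
f=lambda uv,z:((onplane(c,uv,z)-S)@M).round(1)
g=lambda uv,z:((onplane(c,uv,z)-p[:3])@T).round(1)
zc=p[2]+25.2+12
print('top edge (expect x 44)',g([(258,194),(303,194)],zc+12),'end',g([(280,181)],zc),g([(280,181)],zc+4))
print('clip tip (57)',f([(261,141),(299,141)],78),'board far (85,+-45)',f([(230,113),(329,113)],18))
print('expect px: top edge',proj(c,p[:3]+T@np.array([44,0,-(zc+12-p[2])])),'end',proj(c,p[:3]+T@np.array([48,0,-(zc+4-p[2])])))
```

```text
[[74, 111, 158], [73, 109, 157], [74, 109, 156], [73, 106, 153], [74, 106, 152], [73, 105, 150], [73, 105, 148], [80, 111, 146], [94, 126, 151], [84, 113, 134], [52, 67, 84], [46, 57, 75], [46, 61, 79], [48, 64, 86], [49, 65, 88], [49, 64, 88], [49, 65, 88], [45, 63, 86], [47, 63, 88], [47, 64, 87], [47, 63, 86], [49, 64, 88], [46, 63, 86], [50, 66, 91], [54, 72, 100], [56, 73, 104], [56, 75, 107], [54, 72, 103], [51, 69, 99], [51, 67, 95], [52, 67, 95], [53, 69, 96], [50, 67, 94], [52, 68, 96], [50, 67, 94]]
top edge (expect x 44) [[ 42.9 -10.2 -49.2]
 [ 42.9  12.1 -49.2]] end [[ 47.1   0.7 -37.2]] [[ 47.9   0.7 -41.2]]
clip tip (57) [[ 63.   12.9  78. ]
 [ 63.  -14.3  78. ]] board far (85,+-45) [[ 82.9  43.3  18. ]
 [ 82.7 -43.9  18. ]]
expect px: top edge [[278.5138516  191.83753539]] end [[278.57745499 180.70900261]]
```

The seal is centred in the hand to within about 1 mm and the hand is over the stand's middle. I'll start the descent: fast to just above the clips, then slowly.

Emit:
jog_arm([
  [0,0,0.4,0,0,0],
  [0,0,0.4,0,0,0],
  [0,0,0.2,0,0,0],
  [0,0,0,0,0,0],
], grip_force=60)

```text
t: 12.72
tcp_pos: [540.0, -183.1, 46.0]
tool_rot: [-3.115, -0.403, 0.002]
force: [-0.1, 0.7, -2.0]
gripper_width: 0.257
gripper_force: 60.0
```

Emit:
jog_arm([
  [0,0,0.07,0,0,0],
  [0,0,0.07,0,0,0],
  [0,0,0.07,0,0,0],
])

```text
t: 13.1
tcp_pos: [540.7, -183.8, 34.4]
tool_rot: [3.115, 0.404, 0.0]
force: [-1.1, -0.1, -0.1]
gripper_width: 0.256
gripper_force: 60.0
```

Emit:
jog_arm([
  [0,0,0.06,0,0,0],
  [0,0,0.06,0,0,0],
])

```text
t: 13.35
tcp_pos: [541.0, -183.8, 27.2]
tool_rot: [3.115, 0.404, 0.001]
force: [-1.1, -0.4, 0.3]
gripper_width: 0.261
gripper_force: 60.0
```

Emit:
jog_arm([
  [0,0,0.06,0,0,0],
  [0,0,0.06,0,0,0],
])

```text
t: 13.6
tcp_pos: [540.4, -183.4, 19.3]
tool_rot: [-3.115, -0.404, 0.0]
force: [-0.4, -0.8, -0.4]
gripper_width: 0.254
gripper_force: 60.0
```

Emit:
jog_arm([
  [0,0,0.05,0,0,0],
  [0,0,0.05,0,0,0],
])

```text
t: 13.85
tcp_pos: [540.3, -183.3, 13.1]
tool_rot: [-3.115, -0.404, 0.001]
force: [0.6, -0.0, -1.3]
gripper_width: 0.256
gripper_force: 60.0
```

Run:
```python
from h import *
s=bot.state();sc=bot.snapshot("scene")[:,:,::-1];w=bot.snapshot("wrist")[:,:,::-1]
print(s['force'],s['tcp_pos'],s['t'])
o=np.zeros((600,800,3),np.uint8)
o[:, :400]=cv2.resize(sc[200:305,130:200],(400,600),interpolation=cv2.INTER_CUBIC)
o[:, 400:]=cv2.resize(w[90:315,205:355],(400,600),interpolation=cv2.INTER_CUBIC)
cv2.imwrite("pics/m7.png",o)
```

```text
[ 0.56948624 -0.00606806 -1.33427342] [ 540.29088742 -183.33447126   13.14626937] 13.85
```

View pics/m7.png

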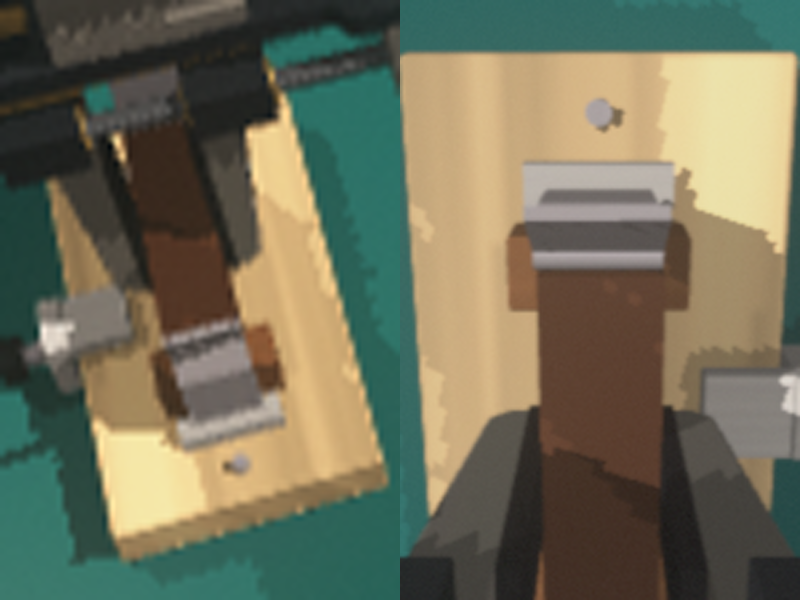

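The +x clip's lip has closed over the seal's near end (crop ~(600,260)), and the seal lies in line and centred on the rests. I'll press the last 2–3 mm.

Emit:
jog_arm([
  [0,0,0.03,0,0,0],
  [0,0,0,0,0,0],
])

```text
t: 14.2
tcp_pos: [540.4, -183.5, 11.8]
tool_rot: [-3.115, -0.404, 0.001]
force: [-0.7, -1.2, -1.8]
gripper_width: 0.256
gripper_force: 60.0
```

Emit:
jog_arm([
  [0,0,0.02,0,0,0],
  [0,0,0,0,0,0],
])

```text
t: 14.45
tcp_pos: [540.7, -183.6, 10.8]
tool_rot: [3.115, 0.404, 0.0]
force: [-1.4, -0.2, -0.6]
gripper_width: 0.255
gripper_force: 60.0
```

Emit:
jog_arm([
  [0,0,0.02,0,0,0],
  [0,0,0,0,0,0],
])

```text
t: 14.7
tcp_pos: [541.1, -183.8, 10.8]
tool_rot: [3.115, 0.404, 0.001]
force: [-3.0, 0.7, 6.5]
gripper_width: 0.253
gripper_force: 60.0
```

Emit:
jog_arm([
  [0,0,0.02,0,0,0],
  [0,0,0,0,0,0],
])

```text
t: 14.95
tcp_pos: [541.5, -184.1, 10.8]
tool_rot: [3.114, 0.404, 0.002]
force: [-5.7, 1.3, 13.2]
gripper_width: 0.256
gripper_force: 60.0
```

It's seated: firm contact at TCP z = 10.8, exactly as predicted. Release and lift.

Emit:
jog_arm([
  [0,0,-0.02,0,0,0],
  [0,0,0,0,0,0],
  [0,0,0,0,0,0],
  [0,0,0,0,0,0],
], jaw=0.5)

```text
t: 15.45
tcp_pos: [540.5, -183.4, 9.3]
tool_rot: [-3.115, -0.404, 0.0]
force: [-0.7, 1.0, -0.5]
gripper_width: 0.501
gripper_force: 0.0
```

Emit:
jog_arm([
  [0,0,-0.1,0,0,0],
  [0,0,-0.3,0,0,0],
  [0,0,-0.8,0,0,0],
  [0,0,-0.8,0,0,0],
  [0,0,-0.5,0,0,0],
])

```text
t: 16.08
tcp_pos: [542.0, -184.3, 164.2]
tool_rot: [3.112, 0.404, 0.007]
force: [0.8, -0.8, 0.6]
gripper_width: 0.501
gripper_force: 0.0
```

Emit:
jog_arm([
  [-0.5,0,0,0,0,0],
  [-0.5,0,0,0,0,0],
  [0,0,0,0,0,0],
  [0,0,0,0,0,0],
])

```text
t: 16.58
tcp_pos: [483.4, -199.0, 160.5]
tool_rot: [3.115, 0.403, 0.002]
force: [-0.3, 0.5, 0.3]
gripper_width: 0.501
gripper_force: 0.0
```

Run:
```python
from h import *
s=bot.state();sc=bot.snapshot("scene")[:,:,::-1];w=bot.snapshot("wrist")[:,:,::-1]
print(s['force'],s['tcp_pos'],s['t'])
c=cam("wrist",s);q=proj(c,[540.5,-183.6,60])[0];print(q)
x,y=int(q[0]),int(q[1]);x0=max(x-70,0);y0=max(y-105,0)
o=np.zeros((600,800,3),np.uint8)
o[:, :400]=cv2.resize(sc[200:305,130:200],(400,600),interpolation=cv2.INTER_CUBIC)
o[:, 400:]=cv2.resize(w[y0:y0+210,x0:x0+140],(400,600),interpolation=cv2.INTER_CUBIC)
cv2.imwrite("pics/m8.png",o);print(x0,y0)
a=np.radians(14.8);d=np.array([np.cos(a),np.sin(a),0])
for e in(-44,44):print(e,(proj(c,np.array([540.5,-183.6,60])+e*d)-[x0,y0])*400/140+[400,0])
```

```text
[-0.31428795  0.46130692  0.27171992] [ 483.353088   -199.00050764  160.53727275] 16.575
[278.71978632 139.59950994]
208 34
-44 [[602.18294642 433.07947382]]
44 [[601.9190404  158.83442382]]
```

View pics/m8.png

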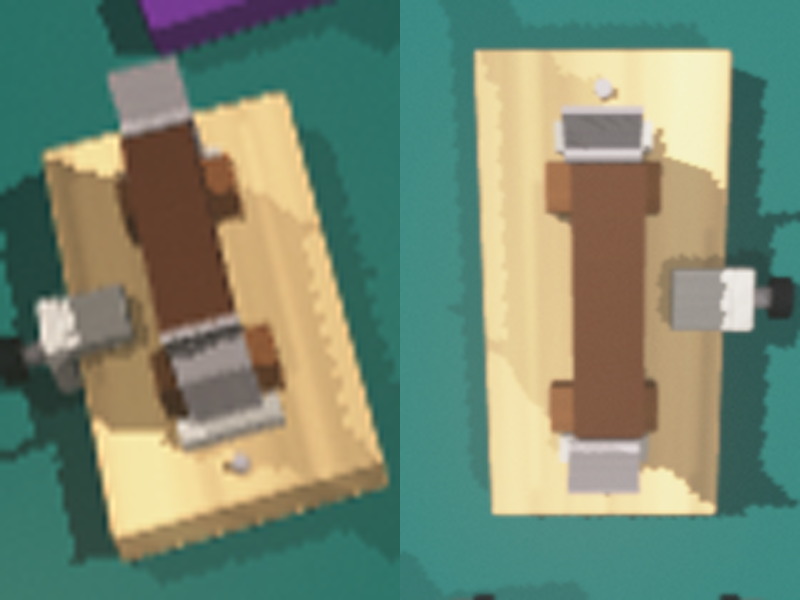

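The seal lies level, centred and in line on the rests. Both lips have closed over its ends (crop (602,160) and (602,437), predicted 159 and 433), and the gripper is clear.

```bash
python3 -c "
from bench import bot
print(bot.job_done())"
```

```text
the job is handed in; nothing more can be done
None
```

I pressed the 96 mm bevelled seal in between the clips; in the last pictures both lips are closed over its ends, it lies level and centred on the rests, and the gripper is clear; handed in at about 17 s, no verdict returned.

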